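Gauge two rotor adapters and sort them

TASK

Check both blue rotor adapters on the steel gauge pin, one at a time: slide each one, open end down, over the pin as far as it will go without forcing it, then stand it upright in its tray before trying the other. An adapter that goes right down onto the gauge's base plate and hides the red band belongs in the white tray; one that stops short with the red band still showing belongs in the orange tray. Set them down rather than drop them, and leave the bottle, the purple tip box and the green tube rack where they are.

Things in the scene. Friction and masses are not known exactly. Their poses are not given: they have to be found in the camera images.
- adapter_1_mid (a point): Blue plastic adapter: upright cylinder 32 mm across, 50 mm tall, closed top with a white disc, open end down, bore 23.4 mm. Sound: bore 44 mm deep; shrunken: it closes 22 mm above the mouth. The two look alike; only the pin tells which is which. 30 to 65 g, can be grasped across any diameter. This point is its centre, 25 mm above its underside; z up its axis.
- adapter_2_mid (a point): Blue plastic adapter: upright cylinder 32 mm across, 50 mm tall, closed top with a white disc, open end down, bore 23.4 mm. Sound: bore 44 mm deep; shrunken: it closes 22 mm above the mouth. The two look alike; only the pin tells which is which. 30 to 65 g, can be grasped across any diameter. This point is its centre, 25 mm above its underside; z up its axis.
- gauge_seat (a point): Fixed gauge: dark base plate 90 x 90 x 12 mm, upright rigid steel pin 20 mm across and 40 mm tall in its middle (top 6 mm taper to 11 mm across, lowest 12 mm red). This point: on the pin's axis at the plate's top face, 12 mm above the bench; z up. A sound adapter slides down until its mouth meets the plate, a shrunken one stops with its mouth 18 mm above the plate.
- tray_pass_in (a point): Fixed square tray, 130 x 130 mm outside, walls 4 mm thick and 22 mm high over the bench, of white plastic for adapters that pass. This point is the centre of its inner floor (122 x 122 mm), 4 mm above the bench.
- tray_reject_in (a point): Fixed square tray, 130 x 130 mm outside, walls 4 mm thick and 22 mm high over the bench, of orange plastic for adapters that fail. This point is the centre of its inner floor (122 x 122 mm), 4 mm above the bench.
- bottle: Clear glass bottle with a blue cap and red band, 66 mm in diameter, 130 mm tall, loose; origin at the centre of its underside. To be left alone.
- tip_box: Purple tip box with a clear cover, 85 x 120 x 60 mm, loose; origin at the centre of its underside. To be left alone.
- tube_rack: Green tube rack, 80 x 200 x 28 mm with white caps to 38 mm, loose; origin at the centre of its underside, long side along its y. To be left alone.
Not all that is in view belongs to the job. What is shaped like the part that bears adapter_2_mid but black or turquoise is not meant.

How it is judged:
By the outcome, as a careful person would: the job done as asked, in the order asked, and still so for the second after the job is handed in, with the robot touching nothing.
It also fails if it takes over 67 s, if anything falls off the work surface, if the arm or the gripper's body presses on something with over 40 N, if the wrist force passes 120 N, or if a joint passes its speed limit or range.

ROBOT

A 6-joint arm with a two-finger parallel gripper is mounted at the origin on the work surface. World frame = base frame: x ahead of the robot, y to its left, z up, the work surface at z = 0. Lengths are in mm, angles in degrees, forces in N, time in s.
With the tool pointing down it reaches from about 250 to 850 mm from the base axis. Payload 12.5 kg.
Tool frame: the origin (TCP) lies midway between the tips of the shut fingers; the grasp point (between the pads) lies 19 mm behind it; x points along the fingers, y is the direction in which the jaws open and shut, and the axes are right-handed (so a half turn about x gives the same grasp; the last joint's range is limited). The gripper opens to 93 mm and grips with 3 to 60 N. Pads are 15 mm wide; open, the fingers measure 128 mm over their backs; the gripper's body (75 mm by 188 mm) begins 65 mm behind the grasp point.
Start: joints at [-80.592, 20.094, 94.641, -0, 65.266, -4.847], TCP at [135.453, -533.045, 218.633] pointing down, gripper open.
Joint ranges: [-157.81, 157.81], [-45, 120.19], [0.68, 151.7], [-89.99, 269.99], [4.06, 180], [-164.3, 164.3]. Speed limits (degrees/s): [127.2, 127.2, 159.86, 180, 180, 180].

INTERFACE

Orientations are given as [roll, pitch, yaw] about the fixed x, y, z axes, in that order (R = Rz(yaw) Ry(pitch) Rx(roll)).
In Python, from station import status, imaging, order, spotter gives the robot as it stands.
- The arm moves only by the tool jog_arm, never from a script. Its argument "commands" is a list of rows, each a list of 3 entries, a list of its own where there are three numbers: the shift along the tool's x, y, z in mm, then the turn, a rotation vector about the tool's x, y, z in degrees, then the opening, from -1 (shut) to 1 (fully open). In form: [[[dx, dy, dz], [ax, ay, az], grip], ...]. A call has exactly 10 rows; each row is the pose to reach, as a shift and turn from the pose commanded when the call began, along the tool's axes at that moment; what a row does not reach only later rows make up. A row lasts 1/8 s, in which the tool goes at most 62.5 mm and 10.7 degrees, less where a joint would pass 70% of its speed; a pose out of reach is approached as far as the arm can. A call with a gripper value outside its range is refused whole. The fingers move at their own pace and stop on an object; the grip force is fixed at half the most. Time passes only in rows, so rows that repeat a pose let the fingers close, or fill a call up. It gives the time, the measured TCP pose, the force and the opening at its end, in the units of the state.
- status.sense(): the state, without advancing time (a new reading comes with each control period).
- imaging.grab_frame(name): name is "scene" or "top"; returns (picture, depth): 384x512x3 uint8, red, green, blue; 384x512 float32, mm along the optical axis (not along the pixel's ray), 0 where there is no reading.
- imaging.camera_info(name): a dict with "intrinsics" (3x3 intrinsics, pixels), "eye" and "orientation" of the camera in the world. Camera axes: x right, y up, looking along -z (the intrinsics and any distortion apply to the point x, -y, -z); pixel columns grow to the right and rows downward; lengths in mm; the calibration is good to about 2 mm. A picture is of the moment at which its call begins. camera_info takes no time and is no camera call.
- order.sign_off(): hands the job in, once; it reports no verdict.
Trained networks look in the newest picture that a camera, given by its name, has taken for a name from the list of things; names that differ only in an ending like _2 or _b are one class to them, and where a whole thing is asked for, a point or a joint stands for the part that bears it (a point fixed in the world has none). Each returns a list of dicts, best first, with "p" (0 to 1); they miss things now and then, are a little off and sometimes report something else, mostly with a low value. They report only what shows in the picture. A call takes as long as a camera call. They do not tell look-alikes from the thing itself.
- spotter.recognise(target, camera): "centre" ([column, row] in pixels, amid what is visible of it).
- spotter.spot_point(target, camera): "centre" ([column, row] in pixels: a listed point, or the origin of a listed thing).
The state is a dict: "time": time; "qpos": joint angles; "qvel": joint speeds; "joint_torque": joint torques, N m; "tool_pos": TCP position; "tool_rot": TCP orientation; "force": force on the tool from outside, world axes, zero at the start; "ft_torque": the same for the moment, N m; "width": finger opening in mm.
Only numpy, scipy, OpenCV 4.12 (cv2) and the standard library are available. Lean on these libraries where they do the work, as an engineer would, in place of code of your own. Each camera call takes 0.05 s, during which the arm holds its last target.

## Working session

There is one attempt and no reset: what is moved stays moved. The work goes in short steps, Python scripts to look and compute and a tool call to move; the robot and the scene stay as the last step left them, time stands still between calls to the robot, and variables do not carry over. Pictures are saved under pics/ and viewed, and the job is handed in when it is done.

Besides the shell and the picture viewer there is one more tool, called after ">>>" as name([rows], argument=value, ...), one row to a line, values as JSON. jog_arm: Moves the arm, as the interface text tells. Its arguments: {"type":"object","properties":{"commands":{"type":"array","items":{"type":"array"}}},"required":["commands"]}

```bash
mkdir -p pics; ls; cat > h.py <<'E'
import numpy as np,cv2
from station import status,imaging,order,spotter
def save(n,img,box=None,s=1):
    if box: img=img[box[1]:box[3],box[0]:box[2]]
    img=cv2.resize(img,None,fx=s,fy=s,interpolation=cv2.INTER_CUBIC) if s!=1 else img
    cv2.imwrite(f'pics/{n}.png',img[:,:,::-1])
def R(info):
    o=np.array(info['orientation'],float)
    if o.shape==(3,3): return o
    from scipy.spatial.transform import Rotation as Ro
    return Ro.from_euler('xyz',o,degrees=True).as_matrix()
def ray(name,px):
    i=imaging.camera_info(name);K=np.array(i['intrinsics']);
    d=np.linalg.inv(K)@np.array([px[0],px[1],1.]);d=np.array([d[0],-d[1],-d[2]])
    return np.array(i['eye'],float),R(i)@d
def atz(name,px,z):
    e,d=ray(name,px);return e+d*(z-e[2])/d[2]
def proj(name,p):
    i=imaging.camera_info(name);K=np.array(i['intrinsics']);c=R(i).T@(np.array(p,float)-np.array(i['eye']))
    q=K@np.array([c[0],-c[1],-c[2]]);return q[:2]/q[2]
E
python3 - <<'E'
from h import *
for n in('top','scene'):
    print(imaging.camera_info(n)); im,d=imaging.grab_frame(n); save(n+'0',im,s=1.5); np.savez('f_'+n,im=im,d=d)
    for t in ['adapter_1_mid','gauge_seat','tray_pass_in','tray_reject_in']:
        print(n,t,[(np.round(r['centre'],1).tolist(),round(r['p'],2)) for r in spotter.spot_point(t,n)])
print(status.sense())
E
```

```text
pics
{'intrinsics': array([[480.95422209,   0.        , 257.88509427],
       [  0.        , 480.95422209, 188.46612964],
       [  0.        ,   0.        ,   1.        ]]), 'eye': array([ 313.34138371,    5.06114192, 1370.27067416]), 'orientation': array([ 11.58447368,  -0.29761618, -88.82457477])}
top adapter_1_mid [([299.4, 173.6], 0.44)]
top gauge_seat [([250.6, 223.1], 0.63)]
top tray_pass_in [([252.1, 224.4], 0.7), ([364.0, 250.5], 0.67), ([150.7, 160.0], 0.46)]
top tray_reject_in [([155.9, 232.1], 0.94)]
{'intrinsics': array([[367.87898465,   0.        , 257.68203285],
       [  0.        , 367.87898465, 189.94452973],
       [  0.        ,   0.        ,   1.        ]]), 'eye': array([1080.82354408,  249.22520342,  757.04476975]), 'orientation': array([ 38.2079941 ,  -0.9641995 , 118.99338123])}
scene adapter_1_mid [([215.0, 192.6], 0.64)]
scene gauge_seat [([284.5, 179.1], 0.61)]
scene tray_pass_in [([200.6, 128.1], 0.77)]
scene tray_reject_in [([389.7, 212.9], 0.57), ([213.0, 194.3], 0.32)]
{'time': 0.5, 'qpos': array([-8.05938589e+01,  2.00937758e+01,  9.46430933e+01, -3.97862826e-04,
        6.52671744e+01, -4.84731471e+00]), 'qvel': array([-0.07457887,  0.04866916,  0.02869241,  0.03938408, -0.03679084,
        0.04420609]), 'joint_torque': array([-1.21406995e-05, -4.96956646e+01, -2.85330892e+01,  6.98874006e-02,
        2.24847975e-02, -7.90413026e-06]), 'tool_pos': array([ 135.43235813, -533.02493022,  218.61837722]), 'tool_rot': array([-89.74051572,  89.99594041, 104.51310661]), 'force': array([ 0.23529329, -0.71383543, -0.18147329]), 'ft_torque': array([-0.02051926,  0.0046323 , -0.06715844]), 'width': 92.86487649408562}
```

View pics/top0.png

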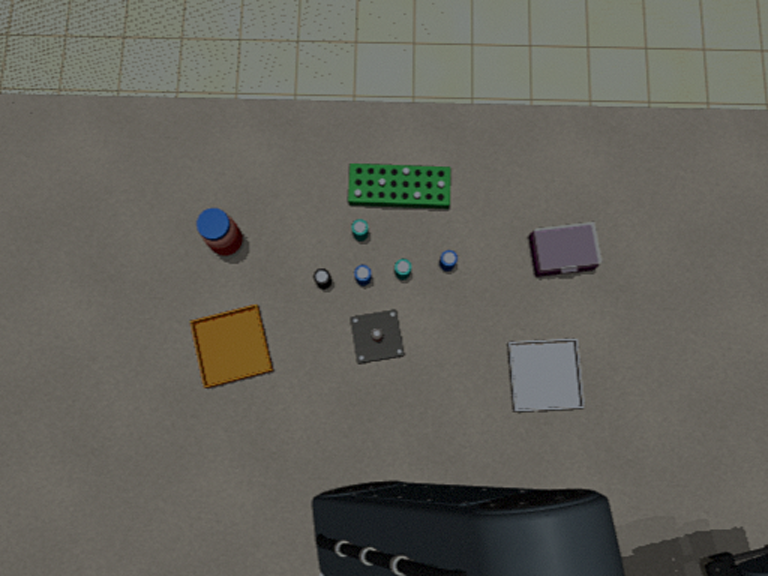

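View pics/scene0.png

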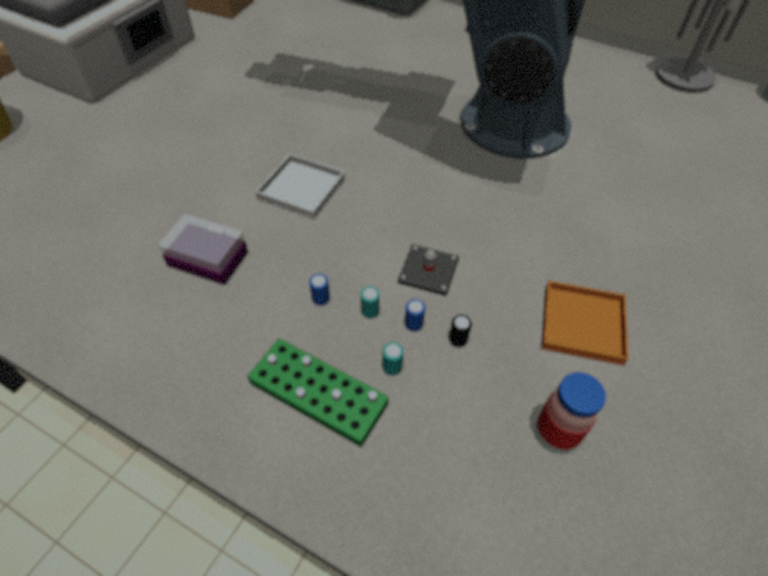

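The top view (1.5x pixels) shows blue adapters at (363,275) and (449,260). The look-alikes are turquoise at (360,230) and (403,269), and black at (322,278). The gauge is at (377,335), the white tray at (545,375) and the orange tray at (231,346). I choose the two blue ones, and next I check them in a crop and measure.

```bash
python3 - <<'E'
from h import *
T=np.load('f_top.npz');S=np.load('f_scene.npz')
a=cv2.resize(T['im'][140:250,200:320],None,fx=5,fy=5,interpolation=2)
b=cv2.resize(S['im'][150:260,200:320],None,fx=5,fy=5,interpolation=2)
save('crop_t',a);save('crop_s',b)
def cent(im,px,r,f):
    x,y=int(px[0]),int(px[1]);p=im[y-r:y+r+1,x-r:x+r+1].astype(int);m=f(p).astype(np.uint8)
    n,l,s,c=cv2.connectedComponentsWithStats(m)
    k=1+np.argmax(s[1:,4]);return c[k]+[x-r,y-r],s[k]
blue=lambda p:(p[...,2]-p[...,0]>35)
wh=lambda p:(p.min(-1)>135)
for n,im,L in(('top',T['im'],[(242,181),(299,172),(251,223)]),('scene',S['im'],[(277,204),(213,188),(286,170)])):
    for px in L:
        try:
            c,s=cent(im,px,8,wh);print(n,px,c,s,atz(n,c,50).round(1))
        except Exception as e: print(n,px,e)
# trays
hs=T['im'].astype(int)
for nm,m in(('white',(hs.min(-1)>130)),('orange',(hs[...,0]-hs[...,2]>80))):
    m=m.astype(np.uint8);m[:200]=0;m[290:]=0
    n,l,s,c=cv2.connectedComponentsWithStats(m);k=1+np.argmax(s[1:,4])
    cs=cv2.findContours((l==k).astype(np.uint8),0,2)[0][0];r=cv2.minAreaRect(cs);print(nm,c[k],r,atz('top',r[0],4).round(1),atz('top',r[0],22).round(1))
for t,n in(('tray_pass_in',(364,250.5)),('tray_reject_in',(155.9,232.1)),('gauge',(250.6,223.1))):
    print(t,atz('top',n,4),atz('top',n,12))
for t,n in(('tray_pass_in',(200.6,128.1)),('tray_reject_in',(389.7,212.9)),('gauge',(284.5,179.1))):
    print(t,atz('scene',n,4),atz('scene',n,12))
E
```

```text
top (242, 181) attempt to get argmax of an empty sequence
top (299, 172) attempt to get argmax of an empty sequence
top (251, 223) attempt to get argmax of an empty sequence
scene (277, 204) [276.63157895 203.73684211] [ 4  5  8  6 38] [602.3  49.2  50. ]
scene (213, 188) [212.         186.63888889] [ 4  4  7  6 36] [ 634.9 -112.7   50. ]
scene (286, 170) attempt to get argmax of an empty sequence
white [251. 222.] ((251.0, 222.0), (0.0, 0.0), 0.0) [495.2  21.4   4. ] [492.8  21.2  22. ]
orange [154.69218329 231.06954178] ((153.29412841796875, 230.17648315429688), (45.11162567138672, 46.56684112548828), 75.96376037597656) [465.9 298.8   4. ] [463.9 295.   22. ]
tray_pass_in [ 420.91100697 -300.03147558    4.        ] [ 420.28114862 -298.24504996   12.        ]
tray_reject_in [460.60436575 291.07183892   4.        ] [459.7420887  289.39714472  12.        ]
gauge [492.05074256  22.45085066   4.        ] [491.0043358   22.34902774  12.        ]
tray_pass_in [ 434.96178436 -289.43950772    4.        ] [ 441.82312154 -283.7169825    12.        ]
tray_reject_in [456.12369355 295.19015286   4.        ] [462.76021637 294.70184245  12.        ]
gauge [488.32264139  17.30004096   4.        ] [494.61709746  19.76390682  12.        ]
```

View pics/crop_t.png

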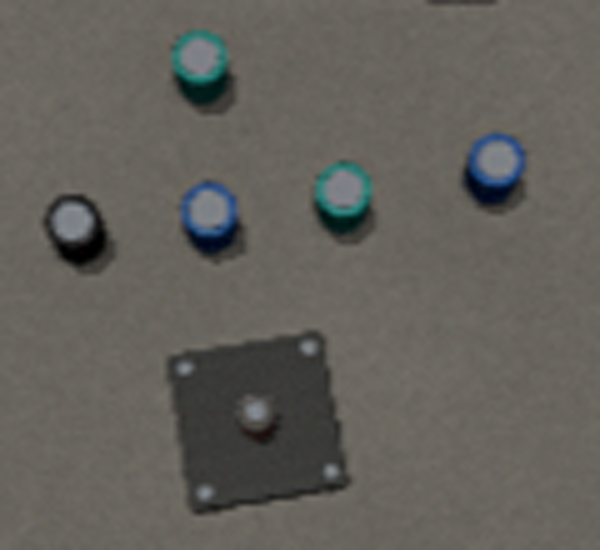

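View pics/crop_s.png

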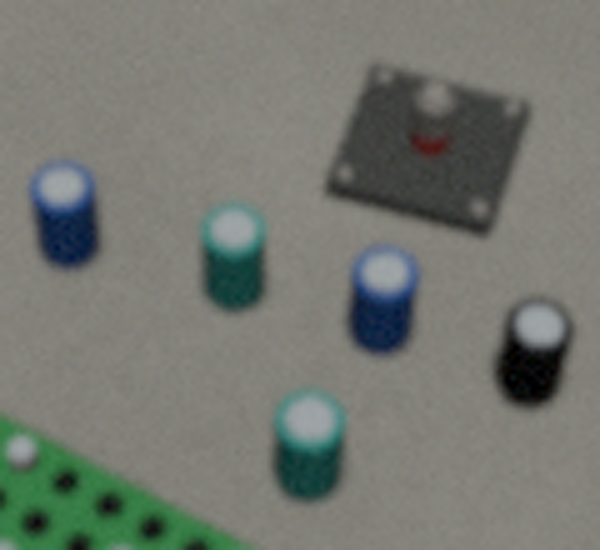

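The crops confirm it: the two blue ones are at top-crop (210,213) and (497,162). Now the refined positions.

```bash
cat >> h.py <<'E'
from scipy.spatial.transform import Rotation as Ro
def disc(im,px,r=6,up=8):
    x,y=int(round(px[0])),int(round(px[1]));p=im[y-r:y+r+1,x-r:x+r+1].astype(np.float32)
    g=cv2.resize(p.min(-1),None,fx=up,fy=up,interpolation=cv2.INTER_CUBIC)
    t=(g.max()+np.percentile(g,30))/2;m=(g>t).astype(np.uint8)
    n,l,s,c=cv2.connectedComponentsWithStats(m);k=1+np.argmax(s[1:,4])
    return (c[k]+.5)/up-.5+[x-r,y-r],s[k,4]/up**2
def tcp():
    s=status.sense();return s,np.array(s['tool_pos']),Ro.from_euler('xyz',s['tool_rot'],degrees=True).as_matrix()
E
python3 - <<'E'
from h import *
T=np.load('f_top.npz')['im'];S=np.load('f_scene.npz')['im']
def both(nm,pt,ps,z):
    for n,im,p in(('top',T,pt),('scene',S,ps)):
        c,a=disc(im,p,4 if 'scr' in nm else 6);print(nm,n,c.round(2),round(a,1),atz(n,c,z).round(1))
both('A',(242,182),(277,204),50);both('B',(299,172),(212,187),50)
both('pin',(251,222),(287,170),52)
for n,a,b in((1,(237,213.5),(277,165)),(2,(262,209),(303,171)),(3,(241,238.5),(269,184.5)),(4,(266,234),(296,191.5))): both('scr%d'%n,a,b,12)
s,p,M=tcp();print(p,M.round(3))
for n in('top','scene'):print(n,proj(n,[432,-296,22]))
# tray corners
for n,im,f,z in(('top',T,lambda h:(h.min(-1)>110),22),):
    h=im.astype(int);m=f(h).astype(np.uint8);m[:210]=0;m[290:]=0;m[:,:320]=0
    nn,l,st,c=cv2.connectedComponentsWithStats(m);k=1+np.argmax(st[1:,4]);r=cv2.minAreaRect(cv2.findContours((l==k).astype(np.uint8),0,2)[0][0]);print(r,atz(n,r[0],15))
E
```

```text
A top [241.33 181.4 ] 43.3 [603.3  50.7  50. ]
A scene [276.64 203.84] 46.2 [602.6  49.4  50. ]
B top [299.07 171.48] 42.5 [ 635.5 -111.5   50. ]
B scene [211.87 186.63] 44.9 [ 635.  -112.9   50. ]
pin top [250.7  221.64] 14.3 [489.8  21.7  52. ]
pin scene [287.65 166.89] 58.5 [485.4  20.9  52. ]
scr1 top [236.54 213.18] 4.8 [518.6  63.1  12. ]
scr1 scene [276.98 162.43] 32.0 [451.4 -24.7  12. ]
scr2 top [263.56 206.79] 18.2 [538.7 -13.6  12. ]
scr2 scene [304.22 169.51] 39.0 [437.8  51.1  12. ]
scr3 top [240.54 238.08] 5.5 [447.9  49.7  12. ]
scr3 scene [265.47 181.6 ] 9.1 [527.2 -19.9  12. ]
scr4 top [265.76 233.77] 5.0 [461.6 -21.2  12. ]
scr4 scene [299.55 193.66] 12.0 [519.  75.  12.]
[ 135.43235813 -533.02493022  218.61837722] [[-0.     0.246 -0.969]
 [ 0.    -0.969 -0.246]
 [-1.    -0.     0.   ]]
top [363.88923393 246.00383175]
scene [198.69328655 122.19346453]
((363.8934020996094, 250.5076141357422), (44.31566619873047, 45.170631408691406), 85.91438293457031) [ 420.01743452 -297.27528266   15.        ]
```

Estimates: A (603,50), B (635.3,-112.2), pin (490,21.3). I start with A, moving above it with the jaws along world x.

```bash
cat >> h.py <<'E'
def plan(p,jaw=None):
    s,t,M=tcp();d=M.T@(np.array(p,float)-t)
    yaw=np.degrees(np.arctan2(M[1,1],M[0,1]))
    # desired: x down, y at angle jaw
    j=np.radians(yaw if jaw is None else jaw);y=np.array([np.cos(j),np.sin(j),0]);x=np.array([0,0,-1.]);D=np.stack([x,y,np.cross(x,y)],1)
    rv=np.degrees(Ro.from_matrix(M.T@D).as_rotvec());print('shift',d.round(1),'turn',rv.round(2),'jaw',round(yaw,2),'t',s['time'],'F',np.round(s['force'],1),'w',round(s['width'],1),'tcp',t.round(1))
E
python3 -c "
from h import *
plan([603,50,130],0)"
```

```text
shift [  88.7 -449.9 -596.7] turn [-75.75  -0.     0.  ] jaw -75.75 t 0.5 F [ 0.2 -0.7 -0.2] w 92.9 tcp [ 135.4 -533.   218.6]
```

>>> jog_arm([
  [[5,-45,-60],[-8,0,0],0.2],
  [[15,-90,-120],[-17,0,0],0.2],
  [[30,-135,-179],[-26,0,0],0.2],
  [[40,-180,-239],[-35,0,0],0.2],
  [[50,-225,-299],[-44,0,0],0.2],
  [[60,-270,-358],[-53,0,0],0.2],
  [[70,-315,-418],[-62,0,0],0.2],
  [[80,-360,-478],[-70,0,0],0.2],
  [[88,-410,-540],[-75.7,0,0],0.2],
  [[88.7,-450,-596.7],[-75.7,0,0],0.2],
])

```text
time: 1.75
tool_pos: [523.9, -47.4, 139.9]
tool_rot: [60.7, 90.0, -29.3]
force: [0.1, -0.3, 0.3]
width: 55.5
```

```bash
python3 -c "
from h import *
plan([603,50,80],0);print(status.sense()['qpos'])"
```

```text
shift [ 59.9  79.2 -97.3] turn [ 0.05  0.01 -0.01] jaw 0.05 t 1.75 F [ 0.1 -0.3  0.3] w 55.5 tcp [523.9 -47.4 139.9]
[-1.02368880e+01  2.32651703e+01  1.02498287e+02 -5.16231731e-03
  5.42243945e+01 -1.02823091e+01]
```

>>> jog_arm([
  [[30,40,-48],[0,0,0],0.2],
  [[45,79,-97],[0,0,0],0.2],
  [[45,79,-97],[0,0,0],0.2],
  [[45,79,-97],[0,0,0],0.2],
  [[45,79,-97],[0,0,0],0.2],
  [[45,79,-97],[0,0,0],0.2],
  [[45,79,-97],[0,0,0],0.2],
  [[45,79,-97],[0,0,0],0.2],
  [[45,79,-97],[0,0,0],0.2],
  [[45,79,-97],[0,0,0],0.2],
])

```text
time: 3.0
tool_pos: [601.9, 47.7, 95.1]
tool_rot: [-106.7, 90.0, 163.3]
force: [0.3, 0.1, -0.2]
width: 55.9
```

```bash
python3 - <<'E'
from h import *
plan([603,50,15],0)
im,d=imaging.grab_frame('scene');save('s1',im,(200,110,360,230),5)
im,d=imaging.grab_frame('top');save('t1',im,(180,110,340,230),5)
E
```

```text
shift [80.1  1.1 -2.3] turn [-0.04 -0.    0.  ] jaw -0.04 t 3.0 F [ 0.3  0.1 -0.2] w 55.9 tcp [601.9  47.7  95.1]
```

View pics/s1.png

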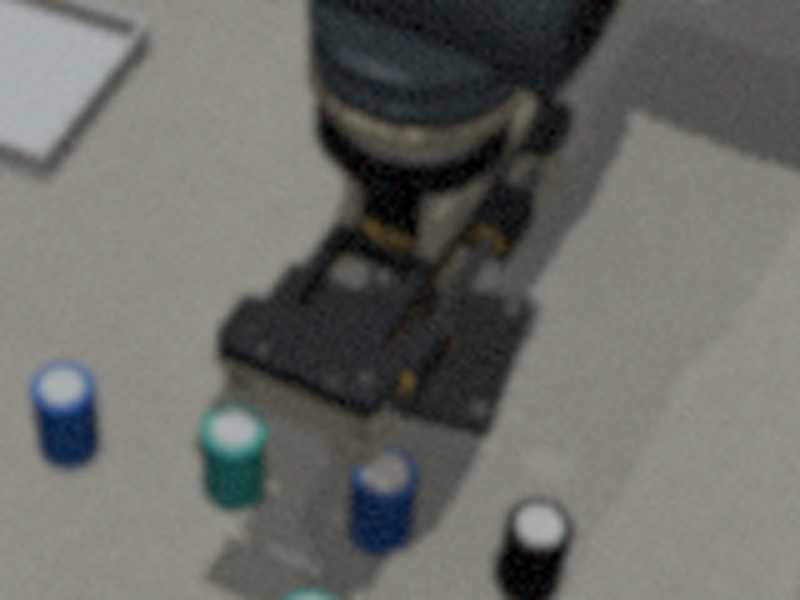

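```bash
python3 - <<'E'
from h import *
s,t,M=tcp()
for z in(95,114,179):
  for dx in(-28,0,28):
    print(z,dx,(proj('scene',[t[0]+dx,t[1],z])-[200,110])*5,(proj('top',[t[0]+dx,t[1],z])-[180,110])*5)
E
```

```text
95 -28 [413.65724598 367.41611519] [308.35870054 392.34254782]
95 0 [386.24129654 408.63724202] [309.76414711 341.89356908]
95 28 [357.80673986 451.38989115] [311.15755105 291.8768651 ]
114 -28 [416.58028816 341.13740075] [307.36760218 385.19118577]
114 0 [388.72284158 382.61600245] [308.79767548 334.0447207 ]
114 28 [359.81131391 425.66408789] [310.21531889 283.34280957]
179 -28 [427.41581392 243.72392868] [303.74817574 359.07487876]
179 0 [397.93580764 286.00973763] [305.26920883 305.38956018]
179 28 [367.26528143 330.00321578] [306.77633732 252.19500844]
```

View pics/t1.png

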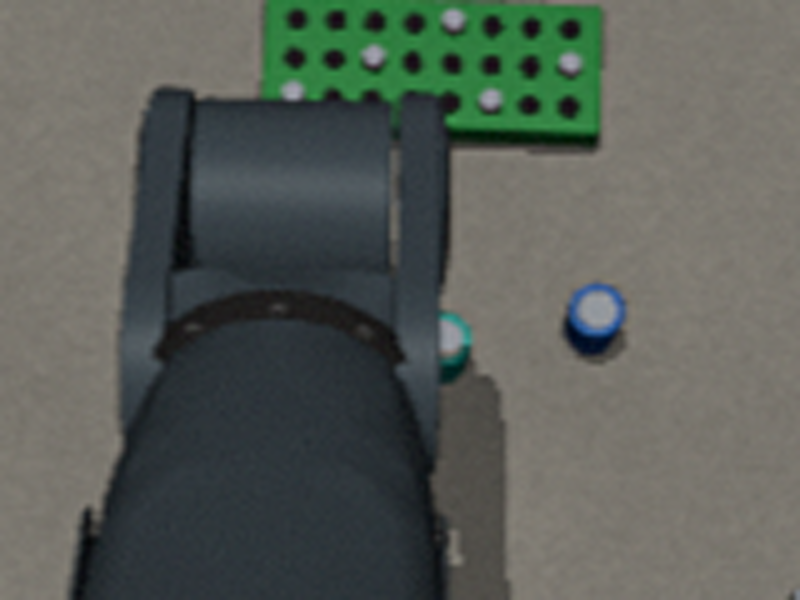

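>>> jog_arm([
  [[20,1,-2.3],[0,0,0],0.2],
  [[45,1,-2.3],[0,0,0],0.2],
  [[65,1,-2.3],[0,0,0],0.2],
  [[80,1,-2.3],[0,0,0],0.2],
  [[80,1,-2.3],[0,0,0],0.2],
  [[80,1,-2.3],[0,0,0],-0.2],
  [[80,1,-2.3],[0,0,0],-1],
  [[80,1,-2.3],[0,0,0],-1],
  [[80,1,-2.3],[0,0,0],-1],
  [[80,1,-2.3],[0,0,0],-1],
])

```text
time: 4.35
tool_pos: [603.3, 49.9, 15.7]
tool_rot: [88.5, 89.9, -1.6]
force: [-1.3, 0.2, 5.7]
width: 31.8
```

```bash
python3 -c "
from h import *
plan([603,50,90],0)
im,d=imaging.grab_frame('scene');save('s2',im,(220,130,340,220),6)"
```

```text
shift [-74.3  -0.2  -0.1] turn [-0.04  0.   -0.05] jaw -0.04 t 4.35 F [-1.3  0.2  5.7] w 31.8 tcp [603.3  49.9  15.7]
```

View pics/s2.png

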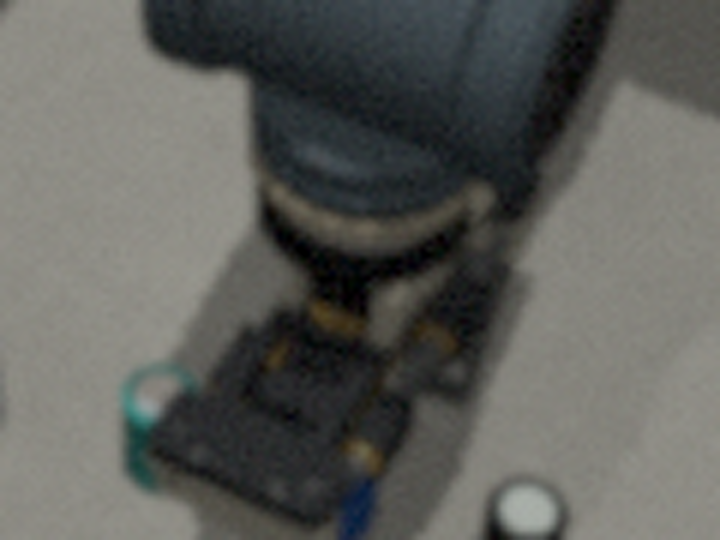

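>>> jog_arm([
  [[-40,0,0],[0,0,0],-1],
  [[-80,0,0],[0,0,0],-1],
  [[-84,-40,10],[0,0,0],-1],
  [[-84,-85,21],[0,0,0],-1],
  [[-84,-113.3,28.6],[0,0,0],-1],
  [[-84,-113.3,28.6],[0,0,0],-1],
  [[-84,-113.3,28.6],[0,0,0],-1],
  [[-84,-113.3,28.6],[0,0,0],-1],
  [[-84,-113.3,28.6],[0,0,0],-1],
  [[-84,-113.3,28.6],[0,0,0],-1],
])

```text
time: 5.65
tool_pos: [489.8, 21.5, 99.0]
tool_rot: [-96.2, 90.0, 173.8]
force: [0.1, -0.0, 0.1]
width: 31.7
```

```bash
python3 -c "
from h import *
plan([490,21.3,75],0)
im,d=imaging.grab_frame('scene');np.savez('f_s3',im=im,d=d);save('s3',im,(230,110,340,200),7)
s,t,M=tcp()
print((proj('scene',t-[0,0,15.7])-[230,110])*7,(proj('scene',[490,21.3,52])-[230,110])*7,(proj('scene',[490,21.3,12])-[230,110])*7)"
```

```text
shift [24.   0.2  0.2] turn [-0.04 -0.    0.01] jaw -0.04 t 5.65 F [ 0.1 -0.   0.1] w 31.7 tcp [489.8  21.5  99. ]
[406.78016333 348.1261955 ] [398.95751656 406.82280358] [390.56166273 477.12114837]
```

View pics/s3.png

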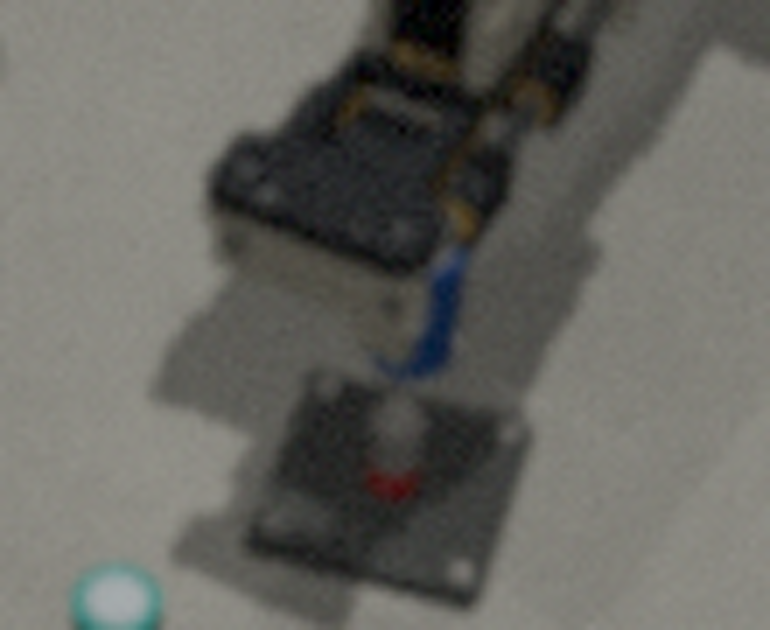

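>>> jog_arm([
  [[15,0.2,0],[0,0,0],-1],
  [[26,0.2,0],[0,0,0],-1],
  [[30,0.2,0],[0,0,0],-1],
  [[33,0.2,0],[0,0,0],-1],
  [[35,0.2,0],[0,0,0],-1],
  [[36,0.2,0],[0,0,0],-1],
  [[36,0.2,0],[0,0,0],-1],
  [[36,0.2,0],[0,0,0],-1],
  [[36,0.2,0],[0,0,0],-1],
  [[36,0.2,0],[0,0,0],-1],
])

```text
time: 6.95
tool_pos: [489.8, 21.4, 63.1]
tool_rot: [75.6, 90.0, -14.4]
force: [-0.3, -0.2, -0.5]
width: 31.8
```

```bash
python3 -c "
from h import *
plan([490,21.3,75],0)
im,d=imaging.grab_frame('scene');save('s4',im,(230,110,340,200),7)
print(status.sense()['ft_torque'])"
```

```text
shift [-11.9   0.2   0.1] turn [-0.04  0.   -0.01] jaw -0.04 t 6.95 F [-0.3 -0.2 -0.5] w 31.8 tcp [489.8  21.4  63.1]
[-0.04828735 -0.15434863 -0.02708947]
```

View pics/s4.png

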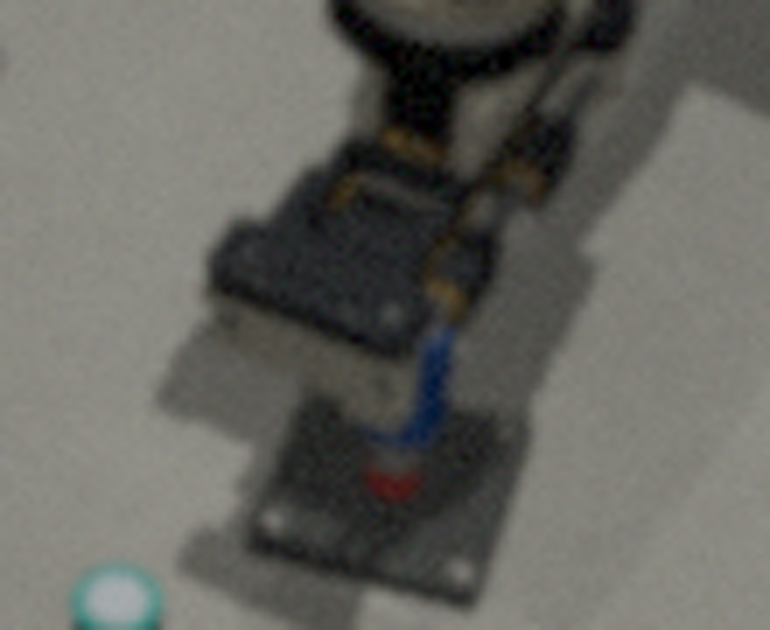

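>>> jog_arm([
  [[2,0.1,0],[0,0,0],-1],
  [[4,0.1,0],[0,0,0],-1],
  [[6,0.1,0],[0,0,0],-1],
  [[8,0.1,0],[0,0,0],-1],
  [[10,0.1,0],[0,0,0],-1],
  [[12,0.1,0],[0,0,0],-1],
  [[14,0.1,0],[0,0,0],-1],
  [[15,0.1,0],[0,0,0],-1],
  [[15,0.1,0],[0,0,0],-1],
  [[15,0.1,0],[0,0,0],-1],
])

```text
time: 8.25
tool_pos: [489.9, 21.4, 48.2]
tool_rot: [85.4, 90.0, -4.6]
force: [0.4, 0.8, -1.4]
width: 31.6
```

```bash
python3 -c "
from h import *
plan([490,21.3,45],0)
print(status.sense()['ft_torque'])"
```

```text
shift [3.2 0.1 0.1] turn [-0.04  0.   -0.01] jaw -0.04 t 8.25 F [ 0.4  0.8 -1.4] w 31.6 tcp [489.9  21.4  48.2]
[-0.0387875  -0.12228501 -0.00755253]
```

>>> jog_arm([
  [[1,0,0],[0,0,0],-1],
  [[2,0,0],[0,0,0],-1],
  [[3,0,0],[0,0,0],-1],
  [[3.5,0,0],[0,0,0],-1],
  [[3.5,0,0],[0,0,0],-1],
  [[3.5,0,0],[0,0,0],-1],
  [[3.5,0,0],[0,0,0],-1],
  [[3.5,0,0],[0,0,0],-1],
  [[3.5,0,0],[0,0,0],-1],
  [[3.5,0,0],[0,0,0],-1],
])

```text
time: 9.5
tool_pos: [489.9, 21.4, 45.5]
tool_rot: [82.7, 90.0, -7.4]
force: [-5.6, 0.6, 15.4]
width: 31.9
```

```bash
python3 -c "
from h import *
plan([490,21.3,45],0)
im,d=imaging.grab_frame('scene');save('s5',im,(230,110,340,200),7)
print(status.sense()['ft_torque'])"
```

```text
shift [0.5 0.1 0.1] turn [-0.04  0.   -0.01] jaw -0.04 t 9.5 F [-5.6  0.6 15.4] w 31.9 tcp [489.9  21.4  45.5]
[-0.0254833   0.8756649  -0.01037346]
```

View pics/s5.png

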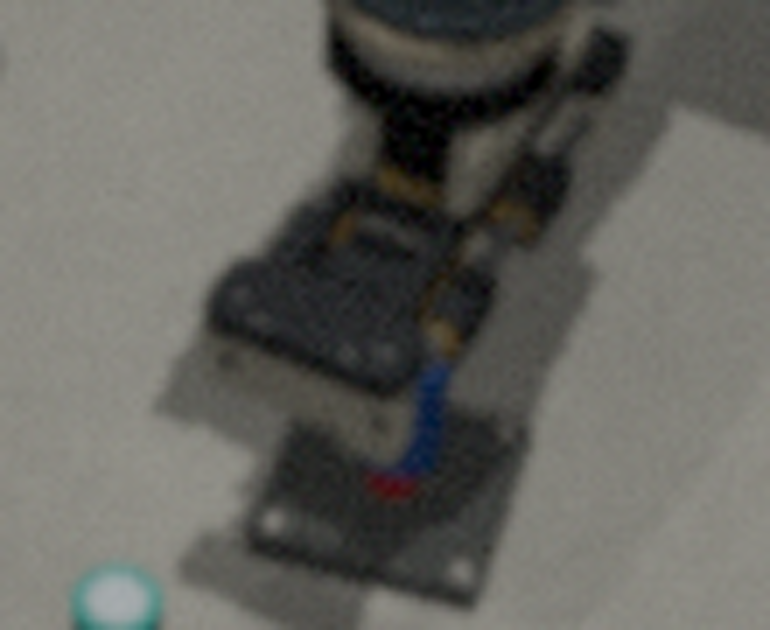

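Adapter A stopped with its mouth about 18 mm above the plate (TCP 45.5, 15 N) and the red band still showing at crop (390,485). It is shrunken, so it goes to the orange tray.

>>> jog_arm([
  [[-25,0,0],[0,0,0],-1],
  [[-60,0,0],[0,0,0],-1],
  [[-65,-5,-45],[0,0,0],-1],
  [[-65,-10,-95],[0,0,0],-1],
  [[-65,-16,-145],[0,0,0],-1],
  [[-65,-22,-195],[0,0,0],-1],
  [[-65,-28,-235],[0,0,0],-1],
  [[-65,-28,-253],[0,0,0],-1],
  [[-65,-28,-253],[0,0,0],-1],
  [[-65,-28,-253],[0,0,0],-1],
])

```text
time: 10.8
tool_pos: [462.3, 273.3, 109.5]
tool_rot: [-41.2, 90.0, -131.3]
force: [-0.2, -0.4, 0.4]
width: 31.8
```

```bash
python3 -c "
from h import *
plan([462,273,40],0)
im,d=imaging.grab_frame('scene');save('s6',im,(300,90,460,270),4)
s,t,M=tcp();f=lambda p:((proj('scene',p)-[300,90])*4).round()
print(f(t-[0,0,15.7]),f([462,273,4]),f([462,294,4]))"
```

```text
shift [69.5 -0.2  0.3] turn [-0.09  0.02  0.02] jaw -0.09 t 10.8 F [-0.2 -0.4  0.4] w 31.8 tcp [462.3 273.3 109.5]
[365. 396.] [322. 484.] [354. 498.]
```

View pics/s6.png

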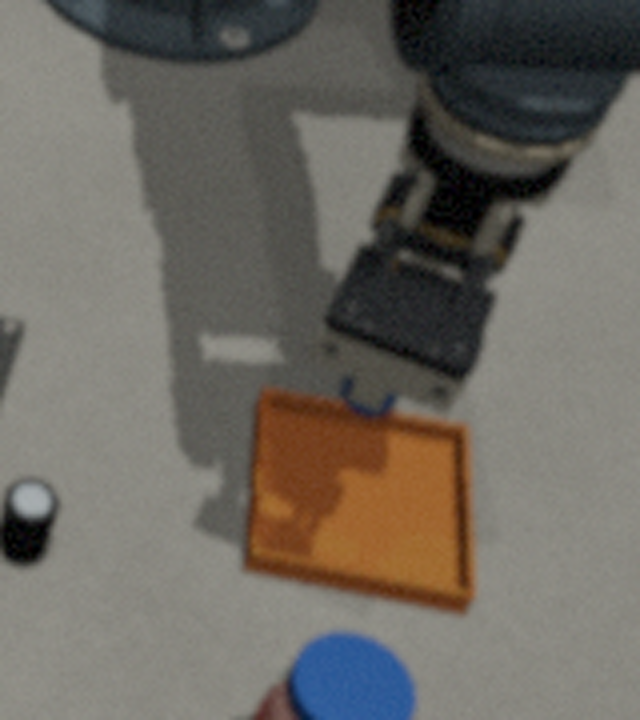

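>>> jog_arm([
  [[35,0,0],[0,0,0],-1],
  [[65,0,0],[0,0,0],-1],
  [[78,0,0],[0,0,0],-1],
  [[84,0,0],[0,0,0],-1],
  [[87,0,0],[0,0,0],-1],
  [[88.5,0,0],[0,0,0],-1],
  [[89.5,0,0],[0,0,0],-1],
  [[89.5,0,0],[0,0,0],-1],
  [[89.5,0,0],[0,0,0],-1],
  [[89.5,0,0],[0,0,0],-1],
])

```text
time: 12.1
tool_pos: [462.1, 274.5, 20.2]
tool_rot: [123.5, 90.0, 33.4]
force: [-0.5, -0.0, 0.2]
width: 31.7
```

```bash
python3 -c "
from h import *
plan([462,273,19.5],0)"
```

```text
shift [ 0.7 -0.1  1.5] turn [-0.04 -0.   -0.01] jaw -0.04 t 12.1 F [-0.5 -0.   0.2] w 31.7 tcp [462.1 274.5  20.2]
```

>>> jog_arm([
  [[0.4,0,0],[0,0,0],-1],
  [[0.7,0,0],[0,0,0],-1],
  [[0.7,0,0],[0,0,0],-1],
  [[0.7,0,0],[0,0,0],-0.25],
  [[0.7,0,0],[0,0,0],0],
  [[0.7,0,0],[0,0,0],0.1],
  [[0.7,0,0],[0,0,0],0.1],
  [[-20,0,0],[0,0,0],0.1],
  [[-50,0,0],[0,0,0],0.1],
  [[-90,0,0],[0,0,0],0.1],
])

```text
time: 13.35
tool_pos: [461.6, 274.2, 110.5]
tool_rot: [-64.9, 89.9, -155.0]
force: [0.4, 0.8, -0.0]
width: 51.0
```

```bash
python3 -c "
from h import *
plan([635.3,-112.2,120],0)
im,d=imaging.grab_frame('scene');save('s7',im,(300,90,460,270),4)"
```

```text
shift [ -9.5 174.  386.3] turn [-0.05  0.04  0.08] jaw -0.05 t 13.35 F [ 0.4  0.8 -0. ] w 51.0 tcp [461.6 274.2 110.5]
```

View pics/s7.png

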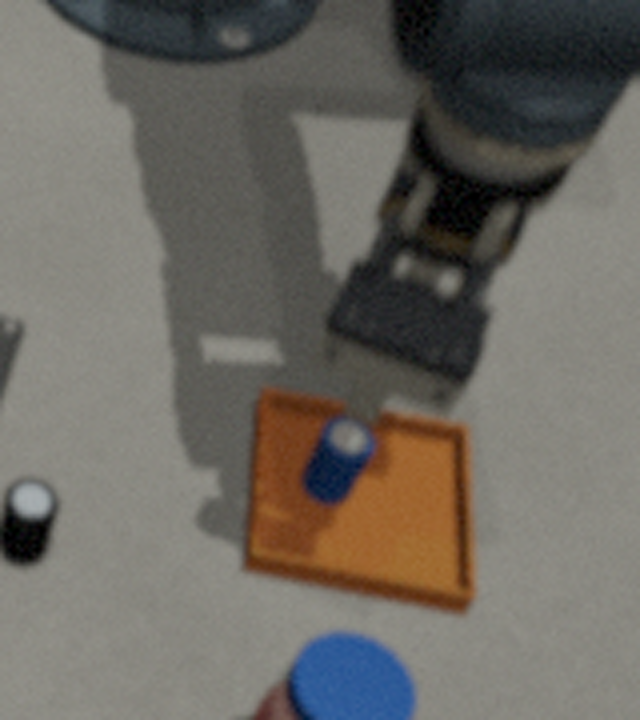

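Adapter A stands upright in the orange tray. Now B.

>>> jog_arm([
  [[-9,24,54],[0,0,0],0.2],
  [[-9,48,108],[0,0,0],0.2],
  [[-9,73,162],[0,0,0],0.2],
  [[-9,97,216],[0,0,0],0.2],
  [[-9,121,270],[0,0,0],0.2],
  [[-9,145,324],[0,0,0],0.2],
  [[-9,165,366],[0,0,0],0.2],
  [[0,174,386],[0,0,0],0.2],
  [[10,174,386],[0,0,0],0.2],
  [[10,174,386],[0,0,0],0.2],
])

```text
time: 14.65
tool_pos: [634.6, -110.1, 98.7]
tool_rot: [-108.2, 89.8, 161.8]
force: [-0.3, 0.5, 0.8]
width: 55.5
```

```bash
python3 -c "
from h import *
plan([635.3,-112.2,15],0);print(status.sense()['qvel'].round(1))"
```

```text
shift [83.7  0.9  2.2] turn [ 0.01 -0.05  0.16] jaw 0.01 t 14.65 F [-0.3  0.5  0.8] w 55.5 tcp [ 634.6 -110.1   98.7]
[ 0.4 -1.1 -1.  -0.1  0.6 -0.1]
```

>>> jog_arm([
  [[20,0.9,2],[0,0,0],0.2],
  [[45,0.9,2],[0,0,0],0.2],
  [[65,0.9,2],[0,0,0],0.2],
  [[80,0.9,2],[0,0,0],0.2],
  [[83,0.9,2],[0,0,0],0.2],
  [[83,0.9,2],[0,0,0],-0.2],
  [[83,0.9,2],[0,0,0],-1],
  [[83,0.9,2],[0,0,0],-1],
  [[83,0.9,2],[0,0,0],-1],
  [[83,0.9,2],[0,0,0],-1],
])

```text
time: 15.9
tool_pos: [636.9, -113.8, 17.6]
tool_rot: [75.2, 90.0, -14.9]
force: [-1.0, -1.3, 4.7]
width: 30.9
```

```bash
python3 -c "
from h import *
plan([490,21.3,99],0)"
```

```text
shift [ -81.5 -146.9 -134.9] turn [-0.05  0.01 -0.03] jaw -0.05 t 15.9 F [-1.  -1.3  4.7] w 30.9 tcp [ 636.9 -113.8   17.6]
```

>>> jog_arm([
  [[-40,0,0],[0,0,0],-1],
  [[-80,0,0],[0,0,0],-1],
  [[-85,-40,-36],[0,0,0],-1],
  [[-85,-80,-73],[0,0,0],-1],
  [[-85,-120,-110],[0,0,0],-1],
  [[-85,-146.9,-133.5],[0,0,0],-1],
  [[-85,-146.9,-133.5],[0,0,0],-1],
  [[-85,-146.9,-133.5],[0,0,0],-1],
  [[-85,-146.9,-133.5],[0,0,0],-1],
  [[-85,-146.9,-133.5],[0,0,0],-1],
])

```text
time: 17.15
tool_pos: [490.3, 19.5, 102.0]
tool_rot: [121.6, 90.0, 31.5]
force: [0.2, -0.9, -0.3]
width: 31.1
```

```bash
python3 -c "
from h import *
plan([490,19.7,65],0)
im,d=imaging.grab_frame('scene');save('s8',im,(230,110,340,200),7)"
```

```text
shift [37.  -0.3 -0.2] turn [-0.09 -0.   -0.  ] jaw -0.09 t 17.15 F [ 0.2 -0.9 -0.3] w 31.1 tcp [490.3  19.5 102. ]
```

View pics/s8.png

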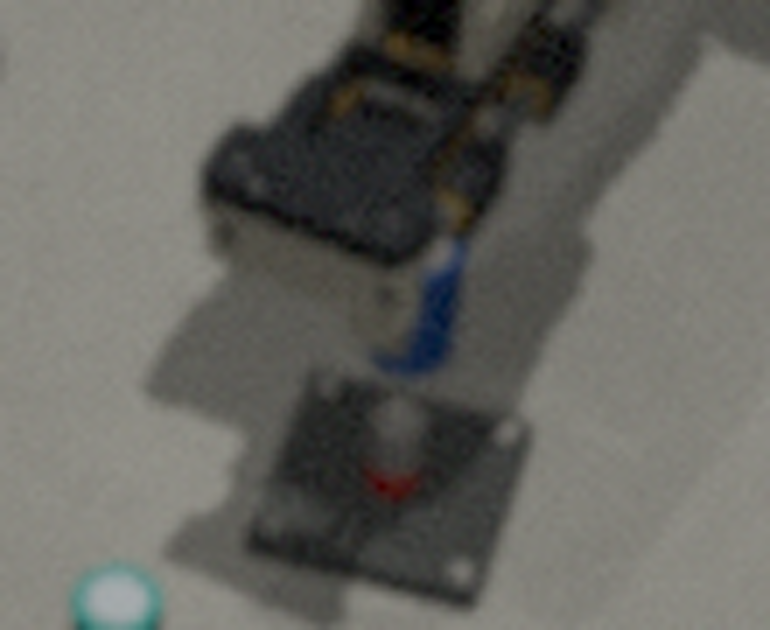

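>>> jog_arm([
  [[15,-0.3,-0.2],[0,0,0],-1],
  [[27,-0.3,-0.2],[0,0,0],-1],
  [[31,-0.3,-0.2],[0,0,0],-1],
  [[34,-0.3,-0.2],[0,0,0],-1],
  [[37,-0.3,-0.2],[0,0,0],-1],
  [[40,-0.3,-0.2],[0,0,0],-1],
  [[42,-0.3,-0.2],[0,0,0],-1],
  [[42,-0.3,-0.2],[0,0,0],-1],
  [[42,-0.3,-0.2],[0,0,0],-1],
  [[42,-0.3,-0.2],[0,0,0],-1],
])

```text
time: 18.45
tool_pos: [489.7, 20.1, 60.2]
tool_rot: [77.5, 90.0, -12.6]
force: [2.3, -1.9, -2.3]
width: 31.0
```

```bash
python3 -c "
from h import *
plan([490,19.7,50],0);print(status.sense()['ft_torque'])"
```

```text
shift [10.2  0.3  0.4] turn [-0.04  0.01 -0.02] jaw -0.04 t 18.45 F [ 2.3 -1.9 -2.3] w 31.0 tcp [489.7  20.1  60.2]
[-0.3826371  -0.37538181 -0.01084166]
```

>>> jog_arm([
  [[0,0.4,0.5],[0,0,0],-1],
  [[2,0.4,0.5],[0,0,0],-1],
  [[4,0.4,0.5],[0,0,0],-1],
  [[6,0.4,0.5],[0,0,0],-1],
  [[8,0.4,0.5],[0,0,0],-1],
  [[10,0.4,0.5],[0,0,0],-1],
  [[10.5,0.4,0.5],[0,0,0],-1],
  [[10.5,0.4,0.5],[0,0,0],-1],
  [[10.5,0.4,0.5],[0,0,0],-1],
  [[10.5,0.4,0.5],[0,0,0],-1],
])

```text
time: 19.7
tool_pos: [490.0, 19.6, 49.6]
tool_rot: [92.2, 90.0, 2.1]
force: [-0.3, 0.3, -0.7]
width: 31.0
```

```bash
python3 -c "
from h import *
plan([490,19.7,46],0);print(status.sense()['ft_torque'])"
```

```text
shift [ 3.6 -0.  -0.1] turn [-0.04 -0.   -0.01] jaw -0.04 t 19.7 F [-0.3  0.3 -0.7] w 31.0 tcp [490.   19.6  49.6]
[-0.04746946 -0.09934619  0.0643003 ]
```

>>> jog_arm([
  [[0.8,0,0],[0,0,0],-1],
  [[1.6,0,0],[0,0,0],-1],
  [[2.4,0,0],[0,0,0],-1],
  [[3.2,0,0],[0,0,0],-1],
  [[4,0,0],[0,0,0],-1],
  [[4,0,0],[0,0,0],-1],
  [[4,0,0],[0,0,0],-1],
  [[4,0,0],[0,0,0],-1],
  [[4,0,0],[0,0,0],-1],
  [[4,0,0],[0,0,0],-1],
])

```text
time: 20.95
tool_pos: [490.0, 19.6, 45.6]
tool_rot: [-158.9, 90.0, 111.1]
force: [0.5, 0.5, -0.5]
width: 30.9
```

```bash
python3 -c "
from h import *
plan([490,19.7,30],0);print(status.sense()['ft_torque'])"
```

```text
shift [15.6  0.  -0.1] turn [-0.05 -0.    0.  ] jaw -0.05 t 20.95 F [ 0.5  0.5 -0.5] w 30.9 tcp [490.   19.6  45.6]
[-0.04323019 -0.10307882 -0.01034852]
```

It is past the shrunken stop (47.6) with no force, so I continue down.

>>> jog_arm([
  [[2,0,0],[0,0,0],-1],
  [[4,0,0],[0,0,0],-1],
  [[6,0,0],[0,0,0],-1],
  [[8,0,0],[0,0,0],-1],
  [[10,0,0],[0,0,0],-1],
  [[12,0,0],[0,0,0],-1],
  [[13.5,0,0],[0,0,0],-1],
  [[14.5,0,0],[0,0,0],-1],
  [[14.5,0,0],[0,0,0],-1],
  [[14.5,0,0],[0,0,0],-1],
])

```text
time: 22.2
tool_pos: [490.0, 19.6, 31.2]
tool_rot: [77.6, 90.0, -12.4]
force: [0.0, -0.5, -1.4]
width: 30.8
```

```bash
python3 -c "
from h import *
plan([490,19.7,29],0);print(status.sense()['ft_torque'])"
```

```text
shift [ 2.2 -0.  -0.1] turn [-0.04  0.   -0.01] jaw -0.04 t 22.2 F [ 0.  -0.5 -1.4] w 30.8 tcp [490.   19.6  31.2]
[-0.0304532  -0.10492378  0.02563061]
```

>>> jog_arm([
  [[0.5,0,0],[0,0,0],-1],
  [[1,0,0],[0,0,0],-1],
  [[1.5,0,0],[0,0,0],-1],
  [[2,0,0],[0,0,0],-1],
  [[2,0,0],[0,0,0],-1],
  [[2,0,0],[0,0,0],-1],
  [[2,0,0],[0,0,0],-1],
  [[2,0,0],[0,0,0],-1],
  [[2,0,0],[0,0,0],-1],
  [[2,0,0],[0,0,0],-1],
])

```text
time: 23.45
tool_pos: [490.0, 19.6, 29.5]
tool_rot: [157.7, 90.0, 67.7]
force: [-3.2, 0.3, 6.4]
width: 31.1
```

```bash
python3 -c "
from h import *
plan([490,19.7,110],0)
im,d=imaging.grab_frame('scene');save('s9',im,(230,110,340,200),7)"
```

```text
shift [-80.5   0.   -0.1] turn [-0.05 -0.   -0.  ] jaw -0.05 t 23.45 F [-3.2  0.3  6.4] w 31.1 tcp [490.   19.6  29.5]
```

View pics/s9.png

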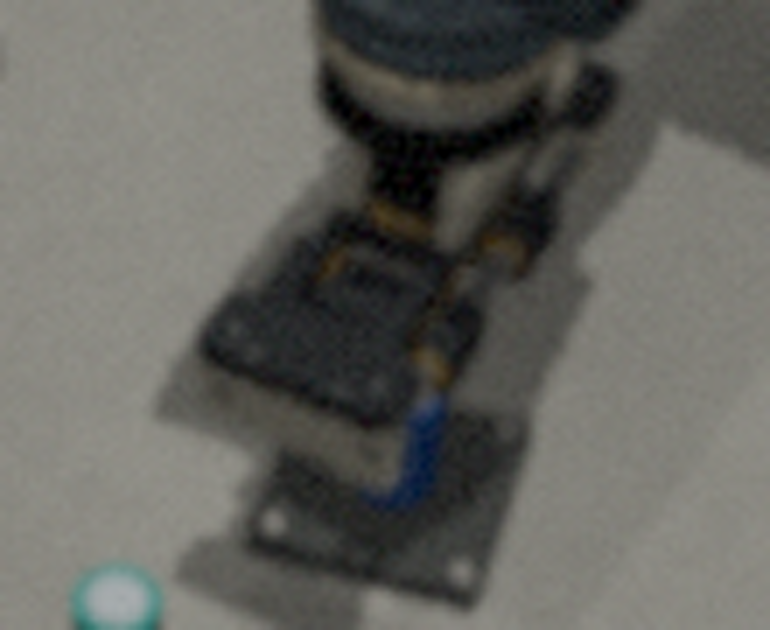

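B is fully seated: TCP 29.5, contact force 6 N, no red visible at crop (390,490). It goes to the white tray.

```bash
python3 -c "
from h import *
for a in((290,157),(344,184),(312,214),(259,192)):print(atz('scene',np.array(a)/1.5,22).round())
for a in((508,342),(577,340),(583,409),(515,412)):print(atz('top',np.array(a)/1.5,22).round())
plan([424,-297,110],0)"
```

```text
[ 374. -356.   22.]
[ 388. -216.   22.]
[ 490. -224.   22.]
[ 491. -347.   22.]
[ 481. -226.   22.]
[ 488. -356.   22.]
[ 360. -363.   22.]
[ 352. -237.   22.]
shift [-80.5 -65.8 316.7] turn [-0.04  0.   -0.  ] jaw -0.04 t 23.5 F [-2.6 -0.3  7.2] w 30.7 tcp [490.   19.6  29.5]
```

>>> jog_arm([
  [[-25,0,0],[0,0,0],-1],
  [[-60,0,0],[0,0,0],-1],
  [[-80,-10,45],[0,0,0],-1],
  [[-80,-20,100],[0,0,0],-1],
  [[-80,-32,155],[0,0,0],-1],
  [[-80,-44,210],[0,0,0],-1],
  [[-80,-55,260],[0,0,0],-1],
  [[-80,-66,300],[0,0,0],-1],
  [[-80,-66,316],[0,0,0],-1],
  [[-80,-66,316],[0,0,0],-1],
])

```text
time: 24.75
tool_pos: [423.9, -296.4, 109.0]
tool_rot: [-175.4, 90.0, 94.5]
force: [0.2, -0.5, -1.4]
width: 31.0
```

```bash
python3 -c "
from h import *
plan([424,-297,22.5],0)
im,d=imaging.grab_frame('scene');save('s10',im,(130,60,270,170),5)
s,t,M=tcp();f=lambda p:((proj('scene',p)-[130,60])*5).round()
print(f(t-[0,0,17.6]),f([424,-297,4]))"
```

```text
shift [86.5  0.1  0.6] turn [-0.11 -0.01  0.  ] jaw -0.11 t 24.75 F [ 0.2 -0.5 -1.4] w 31.0 tcp [ 423.9 -296.4  109. ]
[339. 209.] [353. 325.]
```

View pics/s10.png

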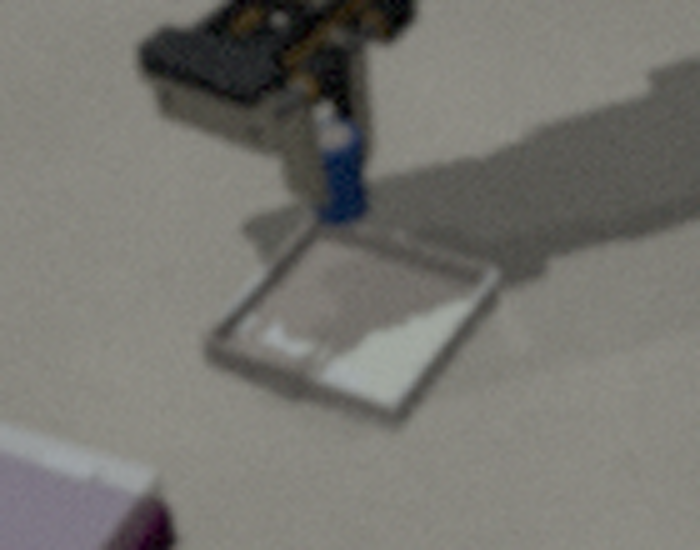

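>>> jog_arm([
  [[35,0,0],[0,0,0],-1],
  [[63,0,0],[0,0,0],-1],
  [[76,0,0],[0,0,0],-1],
  [[82,0,0],[0,0,0],-1],
  [[85,0,0],[0,0,0],-1],
  [[86.5,0,0],[0,0,0],-1],
  [[87,0,0],[0,0,0],-1],
  [[87,0,0],[0,0,0],-1],
  [[87,0,0],[0,0,0],-1],
  [[87,0,0],[0,0,0],-1],
])

```text
time: 26.05
tool_pos: [423.8, -296.4, 22.2]
tool_rot: [53.4, 90.0, -36.7]
force: [0.3, 0.6, -0.4]
width: 31.3
```

```bash
python3 -c "
from h import *
plan([424,-297,21.5],0)"
```

```text
shift [0.7 0.2 0.6] turn [-0.05  0.   -0.01] jaw -0.05 t 26.05 F [ 0.3  0.6 -0.4] w 31.3 tcp [ 423.8 -296.4   22.2]
```

>>> jog_arm([
  [[0.4,0,0],[0,0,0],-1],
  [[0.7,0,0],[0,0,0],-1],
  [[0.7,0,0],[0,0,0],-1],
  [[0.7,0,0],[0,0,0],-0.25],
  [[0.7,0,0],[0,0,0],0],
  [[0.7,0,0],[0,0,0],0.1],
  [[0.7,0,0],[0,0,0],0.1],
  [[-20,0,0],[0,0,0],0.1],
  [[-60,0,0],[0,0,0],0.1],
  [[-110,0,0],[0,0,0],0.1],
])

```text
time: 27.3
tool_pos: [423.3, -296.0, 132.7]
tool_rot: [-129.4, 89.9, 140.5]
force: [0.1, -0.9, -0.3]
width: 50.8
```

>>> jog_arm([
  [[-30,0,0],[0,0,0],0.1],
  [[-60,-20,20],[0,0,0],0.1],
  [[-60,-60,60],[0,0,0],0.1],
  [[-60,-100,100],[0,0,0],0.1],
  [[-60,-140,130],[0,0,0],0.1],
  [[-60,-160,150],[0,0,0],0.1],
  [[-60,-160,150],[0,0,0],0.1],
  [[-60,-160,150],[0,0,0],0.1],
  [[-60,-160,150],[0,0,0],0.1],
  [[-60,-160,150],[0,0,0],0.1],
])

```text
time: 28.55
tool_pos: [264.2, -445.7, 192.1]
tool_rot: [141.4, 90.0, 51.4]
force: [-0.0, 0.1, 0.4]
width: 51.2
```

```bash
python3 -c "
from h import *
plan([424,-297,21.5],0)
im,d=imaging.grab_frame('scene');save('s11',im,s=1.5)
im,d=imaging.grab_frame('top');save('t11',im,s=1.5)"
```

```text
shift [ 170.6  159.8 -148.7] turn [ 0.02 -0.   -0.  ] jaw 0.02 t 28.55 F [-0.   0.1  0.4] w 51.2 tcp [ 264.2 -445.7  192.1]
```

View pics/s11.png

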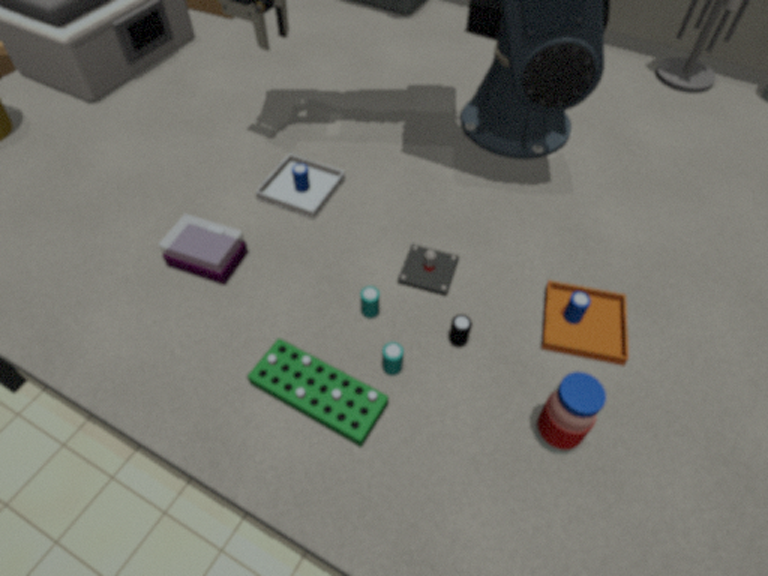

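View pics/t11.png

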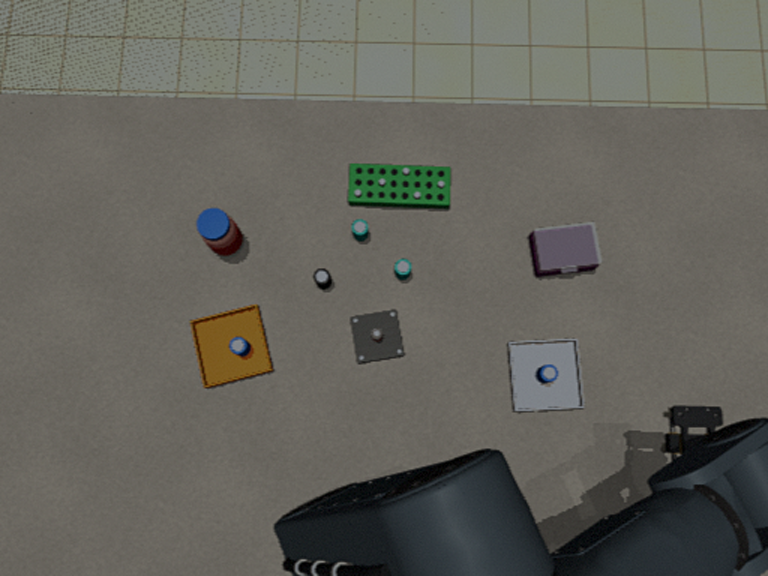

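Both adapters stand upright in their trays: orange at top (240,346), white at (547,373). Nothing else has moved, so I hand the job in.

```bash
python3 -c "
from station import order
print(order.sign_off())"
```

```text
the job is handed in; nothing more can be done
None
```

I checked both blue adapters on the pin, one at a time, and stood each in its tray. I handed the job in at about 28.7 s of the 67 s allowed.

- **First adapter (started near x 603, y 50):** it stopped with its mouth about 18 mm above the plate, at a contact force of about 15 N, and the red band was still showing. It is shrunken and stands in the orange tray.
- **Second adapter (started near x 635, y −112):** it went past that height with no force and seated on the plate at about 6 N, with the red band hidden. It is sound and stands in the white tray. On entry there was a sideways force of about 3 N, which went away after I shifted the arm by half a millimetre.

In the last pictures from both cameras, both adapters are upright in their trays and the gripper is clear. The bottle, tip box, tube rack and the turquoise and black look-alikes are where they started.

The two cameras differed by about 10 mm on the white tray's centre. I aimed between them, and the adapter stands near the middle of the tray. No check failed.

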